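Hold the glue pot's bayonet cap at its halfway vent mark

ROBOT

A 6-joint arm with a two-finger parallel gripper is mounted at the origin on a cart in front of the work surface, level with it; the furniture and walls round the work are solid. World frame = base frame: x ahead of the robot, y to its left, z up, the work surface at z = 0. Lengths are in m, angles in degrees, forces in N, time in s.
With the tool pointing down it reaches from about 0.3 to 0.775 m from the base axis. Payload 14.6 kg.
Tool frame: the origin (TCP) lies between the finger pads; the fingertips stand 22 mm ahead of it and the grasp point (between the pads) lies 3 mm ahead of it; z points along the fingers, y is the direction in which the jaws open and shut (so a half turn about z gives the same grasp; the last joint's range is limited). The gripper opens to 94 mm and grips with 3 to 60 N. Pads are 16 mm wide; open, the fingers measure 119 mm over their backs; the gripper's body (75 mm by 177 mm) begins 78 mm behind the grasp point.
Start: joints at [70.898, 17.183, 87.147, -0, 75.671, -3.816], TCP at [0.145, 0.531, 0.227] pointing down, gripper open.
Joint ranges: [-173.82, 173.82], [-45.26, 126.66], [13.44, 144.39], [-59.66, 239.66], [0, 175.72], [-146.38, 146.38]. Speed limits (degrees/s): [127.2, 127.2, 147.25, 180, 180, 180].

INTERFACE

Orientations are given as [roll, pitch, yaw] about the fixed x, y, z axes, in that order (R = Rz(yaw) Ry(pitch) Rx(roll)).
In Python, from workcell import manip, vision, job gives the robot as it stands.
- The arm moves only by the tool drive_tool, never from a script. Its argument "increments" is a list of rows, each an object with "grip": the closure, from 0 (fully open) to 1 (shut); "offset": the shift along the world's x, y, z in mm, a list of three; "turn": the turn, a rotation vector about the world's x, y, z in rad, a list of three. In form: [{"grip": grip, "offset": [tx, ty, tz], "turn": [wx, wy, wz]}, ...]. A call has 1 to 5 rows; each row shifts and turns the commanded pose from where the row before left it; what a row does not reach is not made up. A row lasts 1/10 s, in which the tool goes at most 50 mm and 8.59 degrees, less where a joint would pass 70% of its speed; a pose out of reach is approached as far as the arm can. A call with a gripper value outside its range is refused whole. The fingers move at their own pace and stop on an object; "squeeze" is the grip in N (left out, the last holds). Time passes only in rows, so rows that do not move let the fingers close. It gives the time, the measured TCP pose, the force and the opening at its end, in the units of the state.
- manip.read_state(): the state, without advancing time (a new reading comes with each control period).
- vision.camera(name): name is "scene" or "side" or "wrist"; returns the picture (480x640x3 uint8, blue, green, red); there is no depth.
- vision.camera_model(name): a dict with "vfov" (degrees; the focal length in pixels is half the picture's height over the tangent of half this angle, whatever the lens; pixels are square), "cx", "cy" (the principal point, pixels), "k1" (the pictures are not rectified: a ray, as slopes to the right and down, at radius r is drawn at 1 + k1 r^2 times it, then the intrinsics apply), "R" (3x3) and "t" (3): a world point X has camera coordinates R X + t. Camera axes: x right, y down, z forward; pixel columns grow to the right and rows downward; lengths in m; the calibration is good to about 2 mm. A picture is of the moment at which its call begins: read the wrist's pose just before it. camera_model takes no time and is no camera call; for the wrist camera it gives the pose at the moment of the call.
- job.sign_off(): hands the job in, once; it reports no verdict.
The state is a dict: "t": time; "joint_positions": joint angles; "qd": joint speeds; "joint_efforts": joint torques, N m; "tool_pos": TCP position; "tool_rot": TCP orientation; "force": force on the tool from outside, world axes, zero at the start; "wrist_torque": the same for the moment, N m; "gripper_width": finger opening in m.
Only numpy, scipy, OpenCV 4.12 (cv2) and the standard library are available. Lean on these libraries where they do the work, as an engineer would, in place of code of your own. Each camera call takes 0.05 s, during which the arm holds its last target. There are 200 camera calls.

TASK

Refit the cap of the blue glue pot so that the pot can vent: take the cap by its black bar out of the wooden block, feed its rod through the brass eye inside the pot, and let its lugs down through the slots in the mouth until the disc lies fully down on the rim. Then turn it clockwise (seen from above) until the bar points to the yellow halfway marks, never on to the click near the red marks. The cap springs back if let go, so finish still gripping it and holding it still at the yellow marks; leave the other things on the bench alone.

Things in the scene. Friction and masses are not known exactly. Their poses are not given: they have to be found in the camera images.
- cap: Loose bayonet cap, about 0.18 kg, the same after a half turn; z up. Origin: centre of the underside of its aluminium disc (70 mm across, z 0 to 8 mm). Below it a spigot 44 mm across down to z -16 with two lugs along +x and -x (10 mm wide, tips 31 mm from the axis, z -15 to -9). It starts upright in the wooden block, spigot on the block's top: origin 71 mm above the bench.
- cap_bar (a point): Centre of the cap's black grip bar, 25 mm above the cap origin. The bar lies along the cap's x axis: 52 mm long, 16 mm wide (y), z 8 to 42 mm above the cap origin, white stripe on top.
- rod_tip (a point): Tip of the cap's central steel rod, on the axis, 60 mm below the cap origin. The rod is 8 mm in diameter, tapered over its last 6 mm.
- block: Fixed dark wooden block, 75x75 mm, 55 mm tall, with a vertical through hole 14 mm in diameter in its middle, in which the cap's rod stands. Origin: centre of its underside. The cap's yaw differs from the block's.
- pot: Fixed blue metal glue pot, 84 mm in diameter, 105 mm tall, foot 112 mm across. Origin: centre of its underside, z up. Marks on the rim show where the grip bar points: white at the slots (pot's +x and -x, turn 0), yellow at 45 deg clockwise (halfway), red at 90 deg. From about 58 deg a lug lifts a spring detent, which clicks at about 70 deg; a stop blocks turning counterclockwise.
- pot_mouth (a point): Centre of the mouth, level with the top of its flange (6 mm thick), 105 mm above the bench. Bore 50 mm; two lug slots along pot +x and -x, 16 mm wide, reaching 34 mm from the axis. With cap x along pot x (either way round) the cap goes down until its disc lies on the flange: cap origin at this point. Lugs below the flange, it turns with 3 mm of vertical play.
- pot_eye (a point): Centre of the top of the brass guide eye inside the pot, on the axis, 32 mm below the mouth: a hole 13 mm in diameter in a bridge 5 mm thick. The cap's rod must pass through it, and does so before the lugs reach the flange.
- yellow_mark (a point): One of the two yellow marks on the rim, 39 mm from the pot's axis, 45 deg clockwise from the pot's +x axis; the other lies across the mouth.
- follower (a joint): Sprung follower in the pot that the lugs push round; rad, 0 at rest, grows as the cap turns clockwise. The lugs meet it after about 8 deg (0.13 rad) of turn, so it reads about 0.65 with the bar at the yellow marks. Its spring turns the cap back with 0.06 N m at first and 0.125 N m at the yellow marks, so the cap springs back when let go.
- try_square: Bystander, loose: try square, steel blade and dark wooden stock, 120x210x18 mm. Origin near the centre of its underside.
- pincers: Bystander, loose: red-handled pincers, 61x201x16 mm. Origin near the centre of its underside.
- tape_roll: Bystander, loose: roll of pale tape lying flat, 100x98x25 mm. Origin near the centre of its underside.
- pencil: Bystander, loose: flat red carpenter's pencil, 17x163x8 mm. Origin near the centre of its underside.
- folding_rule: Bystander, loose: yellow folding rule, folded, 18x235x16 mm. Origin near the centre of its underside.

How it is judged:
By the outcome, as a careful person would: the job done as asked, in the order asked, and still so for the second after the job is handed in, while the arm keeps its last pose, push and grip.
It also fails if it takes over 45 s, if anything falls off the work surface, if the arm or the gripper's body presses on something with over 40 N, if the wrist force passes 120 N, or if a joint passes its speed limit or range.

## Working session

There is one attempt and no reset: what is moved stays moved. The work goes in short steps, Python scripts to look and compute and a tool call to move; the robot and the scene stay as the last step left them, time stands still between calls to the robot, and variables do not carry over. Pictures are saved under pics/ and viewed, about 8 in all and at most 12, crops included, and the job is handed in when it is done.

Besides the shell and the picture viewer there is one more tool, called after "Call:" as name(argument=value, ...) on one line, values as JSON. drive_tool: Moves the arm, as the interface text tells. Its arguments: {"type":"object","properties":{"increments":{"type":"array"},"squeeze":{"type":"number"}},"required":["increments"]}

```bash
mkdir -p pics; ls; cat > h.py <<'E'
import numpy as np, cv2
from workcell import manip, vision, job
def ray(m,u,v):
    f=240/np.tan(np.radians(m["vfov"])/2)
    d=np.array([(u-m["cx"])/f,(v-m["cy"])/f]); s=d.copy()
    for _ in range(30): s=d/(1+m["k1"]*(s@s))
    R=np.array(m["R"]);t=np.array(m["t"])
    return -R.T@t, R.T@np.array([s[0],s[1],1])
def atz(m,u,v,z):
    c,d=ray(m,u,v); return c+d*(z-c[2])/d[2]
def proj(m,X):
    f=240/np.tan(np.radians(m["vfov"])/2)
    p=np.array(m["R"])@np.array(X)+np.array(m["t"]); s=p[:2]/p[2]; s=s*(1+m["k1"]*(s@s))
    return s*f+[m["cx"],m["cy"]]
E
python3 - <<'E'
from h import *
for n in("scene","side","wrist"):
    m=vision.camera_model(n); cv2.imwrite(f"pics/{n}0.png",vision.camera(n)); print(n,m)
print(manip.read_state())
E
```

```text
pics
scene {'vfov': 49.03016369655849, 'cx': 316.56459233439676, 'cy': 238.5973410984449, 'k1': -0.02228277490248289, 'R': array([[ 0.75579103, -0.65480762,  0.00262611],
       [-0.33053445, -0.38496485, -0.86171285],
       [ 0.5652671 ,  0.65040683, -0.50738946]]), 't': array([-0.4411639 ,  0.25871644,  1.29460921])}
side {'vfov': 45.10771545056623, 'cx': 316.8978740494378, 'cy': 248.5397705768093, 'k1': -0.10523805031860906, 'R': array([[ 0.83821506, -0.54533893, -0.0009862 ],
       [-0.3449991 , -0.52887977, -0.77541073],
       [ 0.42234008,  0.65030119, -0.63145643]]), 't': array([-0.48605222,  0.27532947,  1.18339249])}
wrist {'vfov': 62.30186938856043, 'cx': 318.69446858016283, 'cy': 242.0154939351491, 'k1': 0.008813783263008702, 'R': array([[ 0.26340164,  0.96468531, -0.00134969],
       [ 0.93696662, -0.25549973,  0.23835571],
       [ 0.22959341, -0.0640479 , -0.97117698]]), 't': array([-0.54972506, -0.02444774,  0.38895139])}
{'t': 0.15, 'joint_positions': array([ 7.08970402e+01,  1.72064403e+01,  8.71697111e+01, -6.43292992e-04,
        7.56701430e+01, -3.81719012e+00]), 'qd': array([ 0.0467288 , -0.13948688, -0.12675503, -0.03402551,  0.02712261,
       -0.07082185]), 'joint_efforts': array([ 9.45196348e-06, -5.31972671e+01, -3.52811551e+01,  7.07714190e-02,
        2.36246927e-02, -6.66241795e-05]), 'tool_pos': array([0.14496191, 0.53038221, 0.22705248]), 'tool_rot': array([-1.79953767e+02, -2.46020002e-03,  1.64714389e+02]), 'force': array([-0.13184172,  0.20358783,  0.39334332]), 'wrist_torque': array([0.0077473 , 0.02612694, 0.05391852]), 'gripper_width': 0.09429636630259429}
```

View pics/scene0.png

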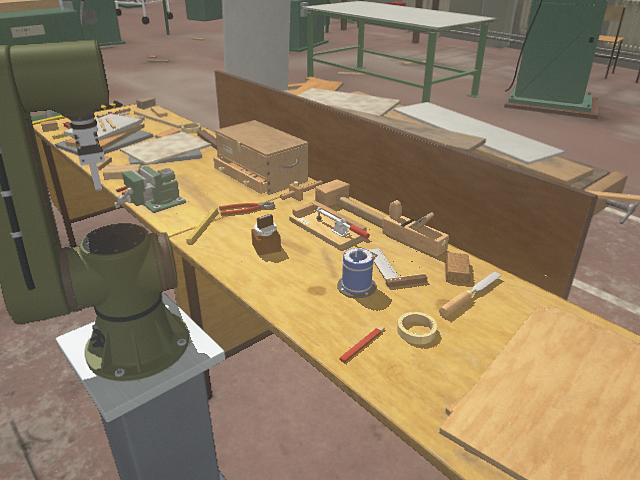

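View pics/side0.png

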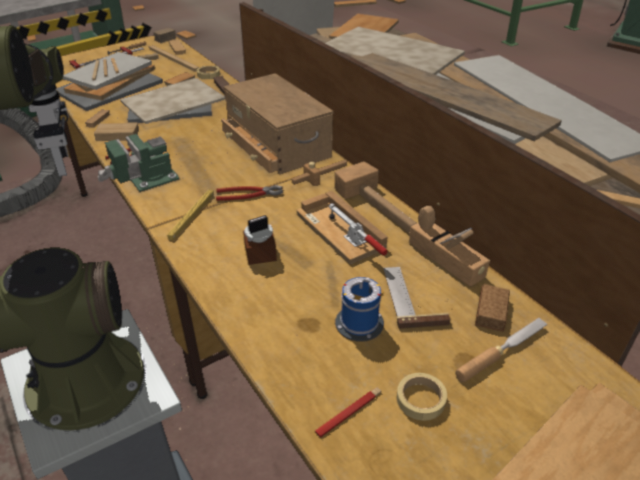

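The scene picture shows the block and cap at about (266,235) and the pot mouth at (357,256). In the side picture the cap bar top is at (259,223) and the pot mouth at (362,292). Next I'll compute coarse positions.

```bash
python3 - <<'E'
from h import *
a=vision.camera_model("scene");b=vision.camera_model("side");w=vision.camera_model("wrist")
print("pot",atz(a,357,256,.105),atz(b,362,292,.105))
print("cap bar top",atz(a,265,218,.113),atz(b,259,223,.113))
st=manip.read_state();c=ray(w,320,240)[0];print(c,st['tool_pos'])
from scipy.spatial.transform import Rotation as R
Rt=R.from_euler('xyz',st['tool_rot'],degrees=True).as_matrix()
print(Rt, "cam in tool",Rt.T@(c-st['tool_pos']), "axis",Rt.T@ray(w,w['cx'],w['cy'])[1])
E
```

```text
pot [ 0.57425522 -0.18049171  0.105     ] [ 0.57516888 -0.18504949  0.105     ]
cap bar top [0.50408642 0.15109059 0.113     ] [0.50429509 0.1446936  0.113     ]
[0.07840753 0.5489857  0.38290428] [0.14496191 0.53038221 0.22705248]
[[-9.64623654e-01  2.63630691e-01 -2.54148712e-04]
 [ 2.63630810e-01  9.64623350e-01 -7.67054817e-04]
 [ 4.29385905e-05 -8.06920651e-04 -9.99999674e-01]] cam in tool [ 0.06911108  0.00027383 -0.15584911] axis [-2.38407799e-01 -3.11223386e-04  9.71165086e-01]
```

Call:
drive_tool(increments=[{"grip":0,"offset":[33,-35,3],"turn":[0,0,0]},{"grip":0,"offset":[33,-35,3],"turn":[0,0,0]},{"grip":0,"offset":[33,-35,3],"turn":[0,0,0]},{"grip":0,"offset":[33,-35,3],"turn":[0,0,0]},{"grip":0,"offset":[33,-35,3],"turn":[0,0,0]}], squeeze=40)

```text
t: 0.65
tool_pos: [0.3109, 0.3539, 0.2425]
tool_rot: [-180.0, 0.0, 164.7]
force: [1.0, 0.7, -0.7]
gripper_width: 0.0935
```

Call:
drive_tool(increments=[{"grip":0,"offset":[33,-35,2],"turn":[0,0,0]},{"grip":0,"offset":[33,-35,2],"turn":[0,0,0]},{"grip":0,"offset":[33,-35,2],"turn":[0,0,0]},{"grip":0,"offset":[33,-35,2],"turn":[0,0,0]},{"grip":0,"offset":[33,-35,0],"turn":[0,0,0]}])

```text
t: 1.15
tool_pos: [0.4761, 0.1788, 0.2507]
tool_rot: [180.0, 0.0, 164.7]
force: [-0.2, 0.5, 1.0]
gripper_width: 0.094
```

Call:
drive_tool(increments=[{"grip":0,"offset":[28,-30,0],"turn":[0,0,0]},{"grip":0,"offset":[0,0,0],"turn":[0,0,0]},{"grip":0,"offset":[0,0,0],"turn":[0,0,0]}])

```text
t: 1.45
tool_pos: [0.503, 0.1501, 0.25]
tool_rot: [-180.0, -0.1, 164.6]
force: [0.1, 0.6, -0.4]
gripper_width: 0.0941
```

```bash
python3 - <<'E'
from h import *
import pickle
st=manip.read_state();m=vision.camera_model("wrist");im=vision.camera("wrist")
cv2.imwrite("pics/w1.png",im);pickle.dump(m,open("w1.pkl","wb"));print(st['t'],st['tool_pos'],st['tool_rot'],st['force'])
E
```

```text
1.45 [0.50299679 0.15011033 0.24995643] [-1.79978044e+02 -5.52436405e-02  1.64625291e+02] [ 0.13684126  0.58193034 -0.41963081]
```

View pics/w1.png

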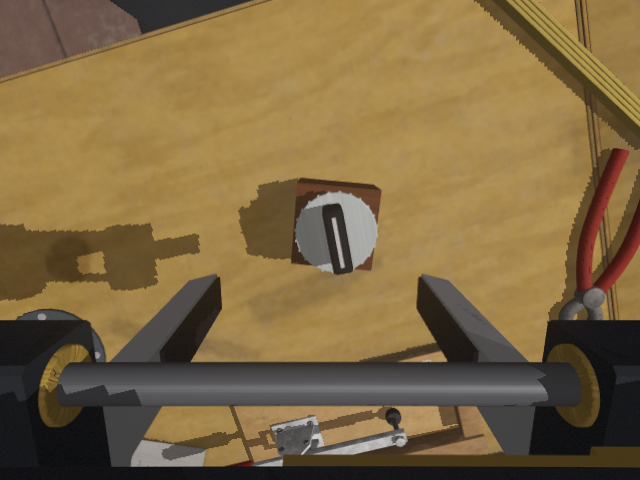

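The wrist picture shows the cap in its block, with the white stripe on the bar from (334,217) to (341,268). The disc spans about u 295–378 and v 191–273. I'll take an enlarged crop for accuracy.

```bash
python3 - <<'E'
from h import *
import pickle
im=cv2.imread("pics/w1.png");m=pickle.load(open("w1.pkl","rb"))
g=im[185:285,280:395].min(axis=2); 
def pts(mask,x0,y0): 
    y,x=np.nonzero(mask);return np.c_[x+x0,y+y0].astype(np.float32)
# dark bar component
n,l,s,c=cv2.connectedComponentsWithStats((im[185:285,280:395].max(axis=2)<70).astype(np.uint8))
print(s[1:][s[1:,4]>100],c[1:][s[1:,4]>100])
# stripe: bright inside bar bbox
sub=im[208:276,326:350]; mk=sub.min(axis=2)>150
n,l,s,c=cv2.connectedComponentsWithStats(mk.astype(np.uint8)); 
for i in range(1,n):
    if s[i,4]>30: 
        p=pts(l==i,326,208); print(s[i],cv2.minAreaRect(p),cv2.fitLine(p,2,0,.01,.01).ravel())
print(atz(m,334.5,217,.113),atz(m,341.5,268,.113))
P=[atz(m,u,v,.079) for u,v in((295,232),(378,232),(336,191),(336,273))];print(np.array(P),np.linalg.norm(P[0]-P[1]),np.linalg.norm(P[2]-P[3]))
cv2.imwrite("pics/w1c.png",cv2.resize(im[180:280,280:395],None,fx=6,fy=6,interpolation=cv2.INTER_CUBIC))
E
```

```text
[[  14    6   31   37  270]
 [  42   19   31   71 1108]
 [  12   47   19   33  203]] [[23.82222222 17.31111111]
 [56.47743682 52.28429603]
 [17.11330049 68.53694581]]
[ 16   0   8  37 146] ((345.5, 226.0), (36.0, 7.0), 90.0) [9.5510542e-02 9.9542844e-01 3.4702740e+02 2.2069179e+02]
[  6  10  12  49 160] ((337.5339660644531, 242.18112182617188), (48.83646011352539, 3.3171935081481934), 79.3803482055664) [1.8517101e-01 9.8270631e-01 3.3754376e+02 2.4198125e+02]
[ 0 56  7  8 41] ((329.0, 267.5), (7.0, 6.0), 90.0) [  0.48260957   0.8758356  328.73172    267.2439    ]
[0.49016581 0.16605279 0.113     ] [0.53017133 0.16105507 0.113     ]
[[0.49995705 0.1303822  0.079     ]
 [0.51846642 0.19778958 0.079     ]
 [0.47577322 0.17247051 0.079     ]
 [0.5441485  0.15444652 0.079     ]] 0.06990243943165726 0.07071097795558781
```

View pics/w1c.png

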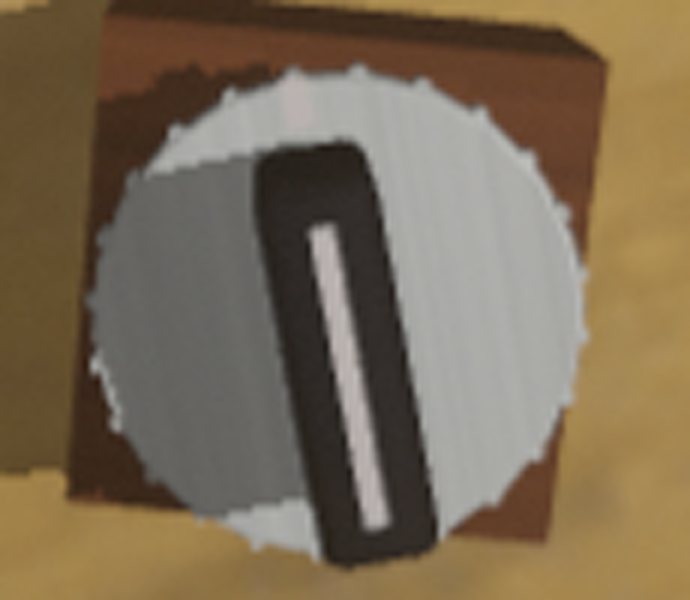

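The crop puts the stripe from about (333.3,217.5) to (342.7,268.3). The disc and stripe centres agree at about (0.510,0.1636), and the disc's measured size of 70 mm is right. I'll look at the pot with the same wrist yaw and height so that calibration bias cancels.

Call:
drive_tool(increments=[{"grip":0,"offset":[8,-46,0],"turn":[0,0,0]},{"grip":0,"offset":[8,-46,0],"turn":[0,0,0]},{"grip":0,"offset":[8,-46,0],"turn":[0,0,0]},{"grip":0,"offset":[8,-46,0],"turn":[0,0,0]},{"grip":0,"offset":[8,-46,0],"turn":[0,0,0]}])

```text
t: 2.0
tool_pos: [0.5428, -0.0797, 0.2508]
tool_rot: [180.0, 0.0, 164.8]
force: [0.5, 0.9, 0.2]
gripper_width: 0.0939
```

Call:
drive_tool(increments=[{"grip":0,"offset":[8,-46,0],"turn":[0,0,0]},{"grip":0,"offset":[8,-46,0],"turn":[0,0,0]},{"grip":0,"offset":[7,-25,0],"turn":[0,0,0]},{"grip":0,"offset":[0,0,0],"turn":[0,0,0]},{"grip":0,"offset":[0,0,0],"turn":[0,0,0]}])

```text
t: 2.5
tool_pos: [0.566, -0.1952, 0.2503]
tool_rot: [180.0, -0.0, 164.8]
force: [-1.0, -0.0, 0.2]
gripper_width: 0.0938
```

```bash
python3 - <<'E'
from h import *
import pickle
m=pickle.load(open("w1.pkl","rb"))
A=atz(m,333.3,217.5,.113);B=atz(m,342.7,268.3,.113);d=B-A
print("bar",(A+B)/2,np.linalg.norm(d),np.degrees(np.arctan2(d[1],d[0])))
st=manip.read_state();m=vision.camera_model("wrist");im=vision.camera("wrist")
cv2.imwrite("pics/w2.png",im);pickle.dump(m,open("w2.pkl","wb"));print(st['t'],st['tool_pos'],st['tool_rot'],st['force'])
u,v=proj(m,[.575,-.183,.105]).astype(int);print(u,v)
cv2.imwrite("pics/w2c.png",cv2.resize(im[v-75:v+75,u-90:u+90],None,fx=4,fy=4,interpolation=cv2.INTER_CUBIC))
E
```

```text
bar [0.51047276 0.16348869 0.113     ] 0.040483087083661766 -4.538040302020069
2.5 [ 0.56600818 -0.19521889  0.2503095 ] [ 1.79983095e+02 -2.44979070e-02  1.64759121e+02] [-1.0474993  -0.02788732  0.244578  ]
336 242
```

View pics/w2c.png

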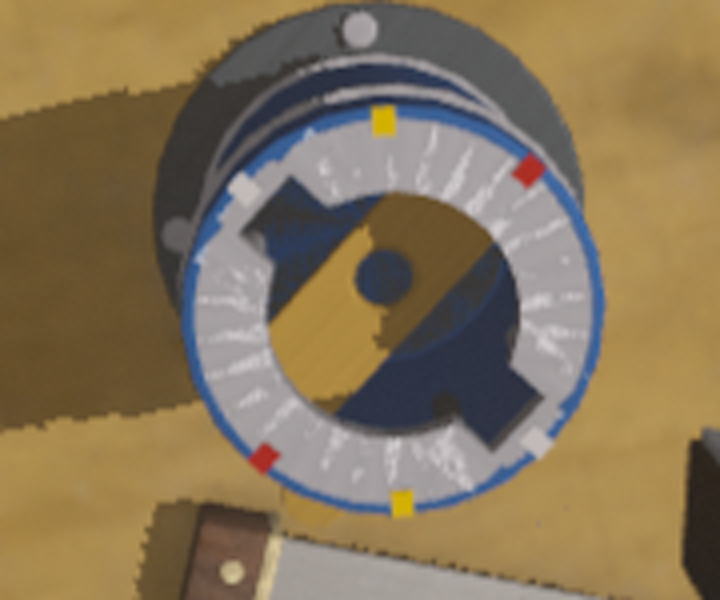

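The crop (origin (246,167), ×4) shows the white marks at (243,190) and (538,442), the yellow at (384,121) and (402,503), and the red at (529,171) and (264,458). The eye is at (384,277). Next I'll compute the pot pose.

```bash
python3 - <<'E'
from h import *
import pickle
m=pickle.load(open("w2.pkl","rb"))
q=lambda x,y,z=.105: atz(m,(x+.5)/4-.5+246,(y+.5)/4-.5+167,z)
for n,a,b in(("white",(243,190),(538,442)),("yellow",(384,121),(402,503)),("red",(529,171),(264,458))):
    A=q(*a);B=q(*b);d=B-A;print(n,(A+B)/2,np.linalg.norm(d),np.degrees(np.arctan2(d[1],d[0])))
print("eye",q(384,277,.073), "rim lr",q(182,310),q(604,305))
E
```

```text
white [ 0.57915224 -0.17804704  0.105     ] 0.07753501751120345 33.74168181827061
yellow [ 0.57898967 -0.17802365  0.105     ] 0.07724342237943986 -11.749685869086731
red [ 0.57901647 -0.17797323  0.105     ] 0.0771681915055101 -56.55367207550933
eye [ 0.57817267 -0.17783115  0.073     ] rim lr [ 0.56664979 -0.21749457  0.105     ] [ 0.58733058 -0.13768296  0.105     ]
```

The pot centre is at (0.579,-0.178) with its +x at 33.5°. All three mark pairs agree, and so does the eye. I'll rotate the tool about 169° on the way back to the cap. That keeps joint 6 mid-range, and a second, opposite look at the cap cancels camera bias.

Call:
drive_tool(increments=[{"grip":0,"offset":[-2.8,17.9,0],"turn":[0,0,-0.1478]},{"grip":0,"offset":[-2.8,17.9,0],"turn":[0,0,-0.1478]},{"grip":0,"offset":[-2.8,17.9,0],"turn":[0,0,-0.1478]},{"grip":0,"offset":[-2.8,17.9,0],"turn":[0,0,-0.1478]},{"grip":0,"offset":[-2.8,17.9,0],"turn":[0,0,-0.1478]}])

```text
t: 3.05
tool_pos: [0.5516, -0.1044, 0.2508]
tool_rot: [180.0, 0.0, 122.2]
force: [-0.6, -0.2, -0.0]
gripper_width: 0.0941
```

Call:
drive_tool(increments=[{"grip":0,"offset":[-2.8,17.9,0],"turn":[0,0,-0.1478]},{"grip":0,"offset":[-2.8,17.9,0],"turn":[0,0,-0.1478]},{"grip":0,"offset":[-2.8,17.9,0],"turn":[0,0,-0.1478]},{"grip":0,"offset":[-2.8,17.9,0],"turn":[0,0,-0.1478]},{"grip":0,"offset":[-2.8,17.9,0],"turn":[0,0,-0.1478]}])

```text
t: 3.55
tool_pos: [0.5373, -0.015, 0.2508]
tool_rot: [180.0, -0.0, 79.8]
force: [0.1, 0.6, 1.0]
gripper_width: 0.0941
```

Call:
drive_tool(increments=[{"grip":0,"offset":[-2.8,17.9,0],"turn":[0,0,-0.1478]},{"grip":0,"offset":[-2.8,17.9,0],"turn":[0,0,-0.1478]},{"grip":0,"offset":[-2.8,17.9,0],"turn":[0,0,-0.1478]},{"grip":0,"offset":[-2.8,17.9,0],"turn":[0,0,-0.1478]},{"grip":0,"offset":[-2.8,17.9,0],"turn":[0,0,-0.1478]}])

```text
t: 4.05
tool_pos: [0.523, 0.0744, 0.2508]
tool_rot: [180.0, -0.0, 37.5]
force: [0.0, 0.3, -0.9]
gripper_width: 0.094
```

Call:
drive_tool(increments=[{"grip":0,"offset":[-2.8,17.9,0],"turn":[0,0,-0.1478]},{"grip":0,"offset":[-2.8,17.9,0],"turn":[0,0,-0.1478]},{"grip":0,"offset":[-2.8,17.9,0],"turn":[0,0,-0.1478]},{"grip":0,"offset":[-2.8,17.9,0],"turn":[0,0,-0.1478]},{"grip":0,"offset":[-2.8,17.9,0],"turn":[0,0,-0.1478]}])

```text
t: 4.55
tool_pos: [0.5087, 0.1637, 0.2509]
tool_rot: [-180.0, -0.0, -4.9]
force: [1.2, 0.6, 0.2]
gripper_width: 0.0939
```

Call:
drive_tool(increments=[{"grip":0,"offset":[0,0,0],"turn":[0,0,0]},{"grip":0,"offset":[0,0,0],"turn":[0,0,0]}])

```text
t: 4.75
tool_pos: [0.5093, 0.1624, 0.2507]
tool_rot: [-180.0, -0.0, -4.3]
force: [-0.6, -0.6, 0.4]
gripper_width: 0.094
```

```bash
python3 - <<'E'
from h import *
import pickle
st=manip.read_state();m=vision.camera_model("wrist");im=vision.camera("wrist")
cv2.imwrite("pics/w3.png",im);pickle.dump(m,open("w3.pkl","wb"));print(st['t'],st['tool_pos'],st['tool_rot'],st['joint_positions'])
u,v=proj(m,[.5105,.1635,.113]).astype(int);print(u,v)
cv2.imwrite("pics/w3c.png",cv2.resize(im[v-60:v+60,u-70:u+70],None,fx=5,fy=5,interpolation=cv2.INTER_CUBIC))
E
```

```text
4.75 [0.50930534 0.16236703 0.25068397] [-1.79997718e+02 -1.77516082e-02 -4.29490568e+00] [ 1.37579165e+01  1.41969772e+01  8.78135061e+01 -3.40669400e-03
  7.79719320e+01  1.08053531e+02]
317 236
```

View pics/w3c.png

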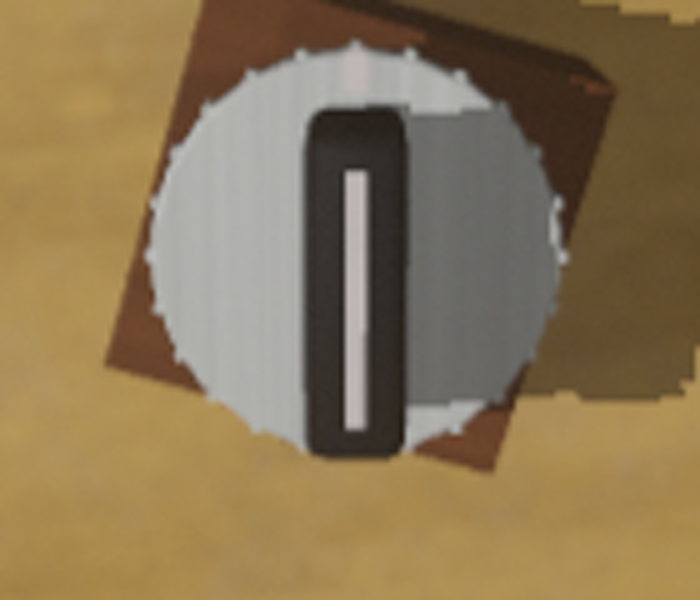

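The crop (origin (247,176), ×5) shows the stripe from (356,170) to (355,431), upright in the picture. The bar is therefore in line with the tool x axis.

```bash
python3 - <<'E'
from h import *
import pickle
m=pickle.load(open("w3.pkl","rb"))
q=lambda x,y,z: atz(m,(x+.5)/5-.5+247,(y+.5)/5-.5+176,z)
A=q(356,170,.113);B=q(355,431,.113);d=B-A;print((A+B)/2,np.linalg.norm(d),np.degrees(np.arctan2(d[1],d[0])))
P=[q(*p,.079) for p in((153,250),(562,250),(357,47))];print((P[0]+P[1])/2,P)
print(manip.read_state()['tool_pos'])
E
```

```text
[0.51057675 0.16324326 0.113     ] 0.040626715786241274 175.46959234946755
[0.51179434 0.16288842 0.079     ] [array([0.51436395, 0.19718969, 0.079     ]), array([0.50922473, 0.12858715, 0.079     ]), array([0.54566562, 0.16042312, 0.079     ])]
[0.50955862 0.161847   0.25065885]
```

Call:
drive_tool(increments=[{"grip":0,"offset":[1,1.2,-40],"turn":[0,0,-0.003]},{"grip":0,"offset":[0,0,-45],"turn":[0,0,0]},{"grip":0,"offset":[0,0,-40],"turn":[0,0,0]},{"grip":0,"offset":[0,0,-21],"turn":[0,0,0]},{"grip":0,"offset":[0,0,0],"turn":[0,0,0]}], squeeze=45)

```text
t: 5.3
tool_pos: [0.5096, 0.1619, 0.1019]
tool_rot: [179.9, 0.3, -4.7]
force: [-0.2, -0.3, 0.3]
gripper_width: 0.0941
```

Call:
drive_tool(increments=[{"grip":1,"offset":[0,0,0],"turn":[0,0,0]},{"grip":1,"offset":[0,0,0],"turn":[0,0,0]},{"grip":1,"offset":[0,0,0],"turn":[0,0,0]},{"grip":1,"offset":[0,0,0],"turn":[0,0,0]},{"grip":1,"offset":[0,0,0],"turn":[0,0,0]}])

```text
t: 5.8
tool_pos: [0.5112, 0.1628, 0.105]
tool_rot: [-180.0, -0.0, -4.8]
force: [0.8, 0.5, -0.5]
gripper_width: 0.0575
```

Call:
drive_tool(increments=[{"grip":1,"offset":[0,0,0],"turn":[0,0,0]},{"grip":1,"offset":[0,0,0],"turn":[0,0,0]},{"grip":1,"offset":[0,0,0],"turn":[0,0,0]},{"grip":1,"offset":[0,0,0],"turn":[0,0,0]},{"grip":1,"offset":[0,0,0],"turn":[0,0,0]}])

```text
t: 6.3
tool_pos: [0.511, 0.1627, 0.1044]
tool_rot: [-180.0, 0.0, -4.8]
force: [-0.2, -0.4, -0.6]
gripper_width: 0.017
```

Call:
drive_tool(increments=[{"grip":1,"offset":[0,0,0],"turn":[0,0,0]},{"grip":1,"offset":[0,0,0],"turn":[0,0,0]},{"grip":1,"offset":[0,0,10],"turn":[0,0,0]},{"grip":1,"offset":[0,0,20],"turn":[0,0,0]},{"grip":1,"offset":[0,0,20],"turn":[0,0,0]}])

```text
t: 6.8
tool_pos: [0.5108, 0.1627, 0.1555]
tool_rot: [180.0, 0.0, -4.8]
force: [0.6, -0.5, -1.3]
gripper_width: 0.0156
```

Call:
drive_tool(increments=[{"grip":1,"offset":[0,0,35],"turn":[0,0,0]},{"grip":1,"offset":[0,0,35],"turn":[0,0,0]},{"grip":1,"offset":[0,0,25],"turn":[0,0,0]},{"grip":1,"offset":[0,0,0],"turn":[0,0,0]}])

```text
t: 7.2
tool_pos: [0.5119, 0.163, 0.2533]
tool_rot: [-179.9, -0.3, -4.8]
force: [0.0, -0.2, -1.5]
gripper_width: 0.016
```

Call:
drive_tool(increments=[{"grip":1,"offset":[5.7,-28.4,0],"turn":[0,0,0.0557]},{"grip":1,"offset":[5.7,-28.4,0],"turn":[0,0,0.0557]},{"grip":1,"offset":[5.7,-28.4,0],"turn":[0,0,0.0557]},{"grip":1,"offset":[5.7,-28.4,0],"turn":[0,0,0.0557]},{"grip":1,"offset":[5.7,-28.4,0],"turn":[0,0,0.0557]}])

```text
t: 7.7
tool_pos: [0.5391, 0.0196, 0.2481]
tool_rot: [-180.0, 0.1, 11.3]
force: [0.9, 0.3, -1.8]
gripper_width: 0.0157
```

Call:
drive_tool(increments=[{"grip":1,"offset":[5.7,-28.4,0],"turn":[0,0,0.0557]},{"grip":1,"offset":[5.7,-28.4,0],"turn":[0,0,0.0557]},{"grip":1,"offset":[5.7,-28.4,0],"turn":[0,0,0.0557]},{"grip":1,"offset":[5.7,-28.4,0],"turn":[0,0,0.0557]},{"grip":1,"offset":[5.7,-28.4,0],"turn":[0,0,0.0557]}])

```text
t: 8.2
tool_pos: [0.5677, -0.1224, 0.248]
tool_rot: [-179.9, 0.1, 27.2]
force: [0.2, 0.3, -1.7]
gripper_width: 0.0157
```

Call:
drive_tool(increments=[{"grip":1,"offset":[5.6,-28.4,0],"turn":[0,0,0.0557]},{"grip":1,"offset":[5.6,-28.4,0],"turn":[0,0,0.0557]},{"grip":1,"offset":[0,0,0],"turn":[0,0,0]},{"grip":1,"offset":[0,0,0],"turn":[0,0,0]},{"grip":1,"offset":[0,0,0],"turn":[0,0,0]}])

```text
t: 8.7
tool_pos: [0.579, -0.1773, 0.2488]
tool_rot: [-179.9, 0.0, 33.5]
force: [-0.1, -0.5, -1.7]
gripper_width: 0.0156
```

```bash
python3 - <<'E'
from h import *
import pickle
for i in range(2):
    st=manip.read_state();m=vision.camera_model("wrist");im=vision.camera("wrist")
    print(st['t'],st['tool_pos'],st['tool_rot'],st['joint_positions'],st['force'])
cv2.imwrite("pics/w4.png",im);pickle.dump(m,open("w4.pkl","wb"))
m=vision.camera_model("side");cv2.imwrite("pics/s4.png",vision.camera("side"))
E
```

```text
8.7 [ 0.5789897  -0.17732221  0.24876873] [-1.79944539e+02  3.12483554e-02  3.34715889e+01] [-2.04960405e+01  2.35763679e+01  7.57114352e+01  7.45091509e-03
  8.07754292e+01  3.60311873e+01] [-0.13361395 -0.53900221 -1.65707403]
8.75 [ 0.57907304 -0.17720813  0.24905369] [-1.79966846e+02  1.84926143e-02  3.34969933e+01] [-2.04819876e+01  2.35581708e+01  7.56991856e+01  4.59967071e-03
  8.07803336e+01  3.60202859e+01] [ 0.60807511  0.19945037 -2.29750067]
```

View pics/w4.png

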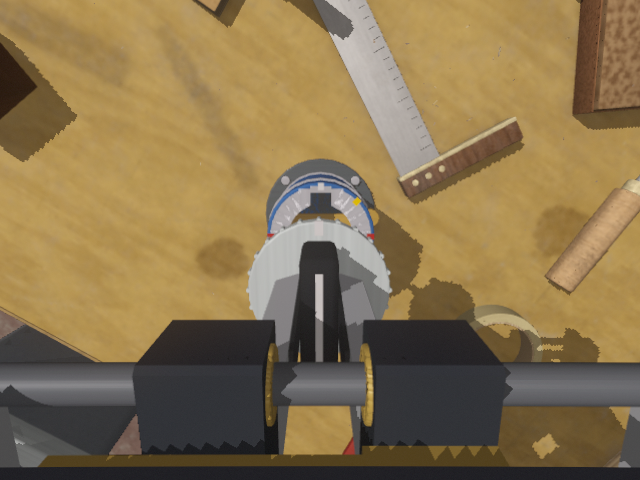

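The wrist picture shows the cap held squarely by the bar, with the disc spanning u 248–391 and its far edge at (320,220). It points at the pot's slot and white mark at (320,187). I'll check the cap centre numerically.

```bash
python3 - <<'E'
from h import *
import pickle
m=pickle.load(open("w4.pkl","rb")); a=np.radians(33.5);x=np.array([np.cos(a),np.sin(a)])
for z in(.2235,.2155): 
    E=atz(m,319.5,220.5,z); print(E, "cap centre", E[:2]-.035*x)
A=atz(m,248,290,.2235);B=atz(m,391,290,.2235);print((A+B)/2,np.linalg.norm(A-B))
for a in((.579,-.178,.105),(.579+.031*x[0],-.178+.031*x[1],.105),(.579+.039*x[0],-.178+.039*x[1],.105)): print(proj(m,a))
E
```

```text
[ 0.60802155 -0.15813523  0.2235    ] cap centre [ 0.57883555 -0.17745303]
[ 0.60675867 -0.1589841   0.2155    ] cap centre [ 0.57757267 -0.1783019 ]
[ 0.57946571 -0.17705751  0.2235    ] 0.06933580012776026
[319.98727974 236.52116266]
[320.0273688  196.60430211]
[320.03808024 185.97732728]
```

Call:
drive_tool(increments=[{"grip":1,"offset":[0,-0.5,-30],"turn":[0,0,0]},{"grip":1,"offset":[0,0,-25],"turn":[0,0,0]},{"grip":1,"offset":[0,0,-15],"turn":[0,0,0]},{"grip":1,"offset":[0,0,0],"turn":[0,0,0]},{"grip":1,"offset":[0,0,0],"turn":[0,0,0]}])

```text
t: 9.35
tool_pos: [0.5794, -0.1783, 0.1802]
tool_rot: [180.0, -0.0, 33.5]
force: [0.2, 0.6, -1.7]
gripper_width: 0.0157
```

Call:
drive_tool(increments=[{"grip":1,"offset":[0,0,-5],"turn":[0,0,0]},{"grip":1,"offset":[0,0,-5],"turn":[0,0,0]},{"grip":1,"offset":[0,0,-5],"turn":[0,0,0]},{"grip":1,"offset":[0,0,-4],"turn":[0,0,0]},{"grip":1,"offset":[0,0,0],"turn":[0,0,0]}])

```text
t: 9.85
tool_pos: [0.579, -0.1785, 0.1597]
tool_rot: [-179.9, 0.0, 33.5]
force: [0.1, 0.5, -2.8]
gripper_width: 0.0153
```

The rod is now in the eye and the contact force is nil. Continuing slowly.

Call:
drive_tool(increments=[{"grip":1,"offset":[0,0,-4],"turn":[0,0,0]},{"grip":1,"offset":[0,0,-3],"turn":[0,0,0]},{"grip":1,"offset":[0,0,-3],"turn":[0,0,0]},{"grip":1,"offset":[0,0,-2],"turn":[0,0,0]},{"grip":1,"offset":[0,0,0],"turn":[0,0,0]}])

```text
t: 10.35
tool_pos: [0.5791, -0.1785, 0.1481]
tool_rot: [-180.0, 0.0, 33.5]
force: [0.9, 0.5, -1.4]
gripper_width: 0.0158
```

Call:
drive_tool(increments=[{"grip":1,"offset":[0,0,-3],"turn":[0,0,0]},{"grip":1,"offset":[0,0,-2],"turn":[0,0,0]},{"grip":1,"offset":[0,0,-1],"turn":[0,0,0]},{"grip":1,"offset":[0,0,0],"turn":[0,0,0]},{"grip":1,"offset":[0,0,0],"turn":[0,0,0]}])

```text
t: 10.85
tool_pos: [0.5792, -0.1786, 0.1425]
tool_rot: [180.0, -0.0, 33.5]
force: [-0.4, -0.2, -2.2]
gripper_width: 0.0157
```

Call:
drive_tool(increments=[{"grip":1,"offset":[0,0,-2],"turn":[0,0,0]},{"grip":1,"offset":[0,0,-1],"turn":[0,0,0]},{"grip":1,"offset":[0,0,-0.5],"turn":[0,0,0]},{"grip":1,"offset":[0,0,0],"turn":[0,0,0]},{"grip":1,"offset":[0,0,0],"turn":[0,0,0]}])

```text
t: 11.35
tool_pos: [0.5792, -0.1786, 0.139]
tool_rot: [180.0, -0.0, 33.5]
force: [-1.2, 0.3, -2.1]
gripper_width: 0.0161
```

Call:
drive_tool(increments=[{"grip":1,"offset":[0,0,-0.5],"turn":[0,0,0]},{"grip":1,"offset":[0,0,0],"turn":[0,0,0]},{"grip":1,"offset":[0,0,-0.5],"turn":[0,0,0]},{"grip":1,"offset":[0,0,0],"turn":[0,0,0]},{"grip":1,"offset":[0,0,0],"turn":[0,0,0]}])

```text
t: 11.85
tool_pos: [0.5793, -0.1786, 0.1384]
tool_rot: [180.0, -0.0, 33.5]
force: [-3.7, 1.3, 5.6]
gripper_width: 0.0155
```

The cap seated at z = 0.1384 against a predicted 0.1385, with light contact force. Now I'll turn it clockwise about 40°, then check.

Call:
drive_tool(increments=[{"grip":1,"offset":[0,0,0],"turn":[0,0,-0.07]},{"grip":1,"offset":[0,0,0],"turn":[0,0,-0.07]},{"grip":1,"offset":[0,0,0],"turn":[0,0,-0.07]},{"grip":1,"offset":[0,0,0],"turn":[0,0,-0.07]},{"grip":1,"offset":[0,0,0],"turn":[0,0,0]}])

```text
t: 12.35
tool_pos: [0.5795, -0.1786, 0.1384]
tool_rot: [180.0, -0.1, 17.4]
force: [-1.0, 0.2, 5.4]
gripper_width: 0.0158
```

Call:
drive_tool(increments=[{"grip":1,"offset":[0,0,0],"turn":[0,0,-0.07]},{"grip":1,"offset":[0,0,0],"turn":[0,0,-0.07]},{"grip":1,"offset":[0,0,0],"turn":[0,0,-0.07]},{"grip":1,"offset":[0,0,0],"turn":[0,0,-0.07]},{"grip":1,"offset":[0,0,0],"turn":[0,0,0]}])

```text
t: 12.85
tool_pos: [0.5795, -0.1786, 0.1384]
tool_rot: [180.0, -0.1, 1.4]
force: [-0.0, 1.0, 5.3]
gripper_width: 0.0158
```

Call:
drive_tool(increments=[{"grip":1,"offset":[0,0,0],"turn":[0,0,-0.07]},{"grip":1,"offset":[0,0,0],"turn":[0,0,-0.07]},{"grip":1,"offset":[0,0,0],"turn":[0,0,-0.05]},{"grip":1,"offset":[0,0,0],"turn":[0,0,0]},{"grip":1,"offset":[0,0,0],"turn":[0,0,0]}])

```text
t: 13.35
tool_pos: [0.5795, -0.1786, 0.1384]
tool_rot: [180.0, -0.1, -9.4]
force: [-0.9, 0.5, 6.4]
gripper_width: 0.0158
```

```bash
python3 - <<'E'
from h import *
import pickle
st=manip.read_state();m=vision.camera_model("wrist");im=vision.camera("wrist")
print({k:np.round(v,4) for k,v in st.items() if k in('t','tool_pos','tool_rot','force','wrist_torque')})
cv2.imwrite("pics/w5.png",im);pickle.dump(m,open("w5.pkl","wb"))
cv2.imwrite("pics/w5c.png",cv2.resize(im[150:350,220:420],None,fx=3,fy=3,interpolation=cv2.INTER_CUBIC))
E
```

```text
{'t': np.float64(13.35), 'tool_pos': array([ 0.5795, -0.1786,  0.1384]), 'tool_rot': array([ 1.799921e+02, -5.620000e-02, -9.365500e+00]), 'force': array([-0.9198,  0.4958,  6.3556]), 'wrist_torque': array([0.1278, 0.3898, 0.0308])}
```

View pics/w5c.png

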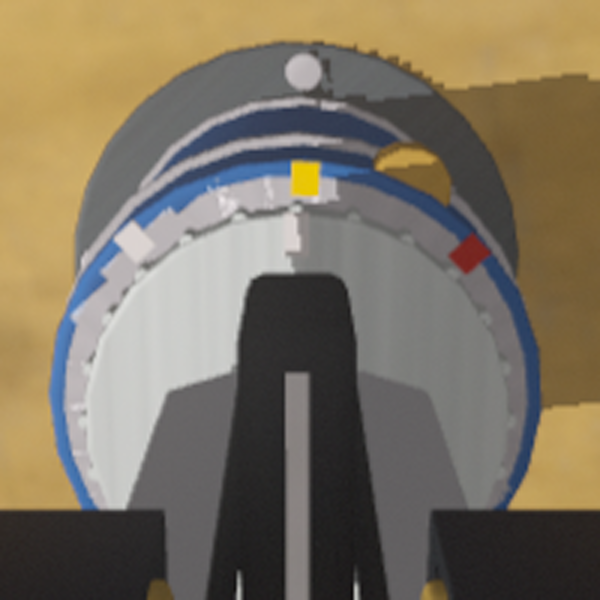

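The crop (origin (220,150), ×3) shows the yellow mark at (306,179) and the cap's white notch mark and stripe at (293,240)/(297,…), a degree or two short. White is at left and red at right. I'll compute the angles.

```bash
python3 - <<'E'
from h import *
import pickle
m=pickle.load(open("w5.pkl","rb"))
q=lambda x,y,z: atz(m,(x+.5)/3-.5+220,(y+.5)/3-.5+150,z)
c=np.array([.579,-.178])
for n,p in dict(yellow=(306,179,.105),white=(135,243,.105),red=(469,254,.105),capmark=(293,235,.113)).items():
    d=q(*p)[:2]-c; print(n,np.linalg.norm(d),np.degrees(np.arctan2(d[1],d[0])))
d=q(297,374,.147)-q(297,590,.147);print("stripe",np.degrees(np.arctan2(d[1],d[0])),"tool",-9.37)
# disc height: width of disc at widest
for z in(.110,.113,.116): print(z,np.linalg.norm(q(85,400,z)-q(510,400,z)))
E
```

```text
yellow 0.03907032126616815 -11.919985968870302
white 0.03861435574239517 33.00350140351466
red 0.038920986845424166 -56.03966747038486
capmark 0.03153031253775932 -8.77490442002209
stripe -9.352439324009035 tool -9.37
0.11 0.06945331999044758
0.113 0.06832291710503009
0.116 0.06719251421961259
```

Call:
drive_tool(increments=[{"grip":1,"offset":[0,0,0],"turn":[0,0,-0.04]},{"grip":1,"offset":[0,0,0],"turn":[0,0,0]},{"grip":1,"offset":[0,0,0],"turn":[0,0,0]},{"grip":1,"offset":[0,0,0],"turn":[0,0,0]},{"grip":1,"offset":[0,0,0],"turn":[0,0,0]}])

```text
t: 13.9
tool_pos: [0.5795, -0.1787, 0.1384]
tool_rot: [180.0, -0.1, -11.7]
force: [-1.2, 0.4, 5.5]
gripper_width: 0.0157
```

```bash
python3 - <<'E'
from h import *
import pickle
st=manip.read_state();m=vision.camera_model("wrist");im=vision.camera("wrist")
print({k:np.round(v,4) for k,v in st.items() if k in('t','tool_pos','tool_rot','force','wrist_torque','qd')})
a=np.hstack([cv2.resize(im[150:350,220:420],None,fx=2,fy=2,interpolation=cv2.INTER_CUBIC)[:, :400], cv2.resize(vision.camera("side")[230:350,310:430],(400,400),interpolation=cv2.INTER_CUBIC)])
pickle.dump(m,open("w6.pkl","wb"));cv2.imwrite("pics/f6.png",a)
E
```

```text
{'t': np.float64(13.9), 'qd': array([ 0.04  ,  0.103 , -0.0461,  0.0372, -0.0456, -0.0026]), 'tool_pos': array([ 0.5795, -0.1787,  0.1384]), 'tool_rot': array([ 1.799926e+02, -6.030000e-02, -1.165470e+01]), 'force': array([-1.23  ,  0.388 ,  5.4781]), 'wrist_torque': array([0.1073, 0.3611, 0.0267])}
```

View pics/f6.png

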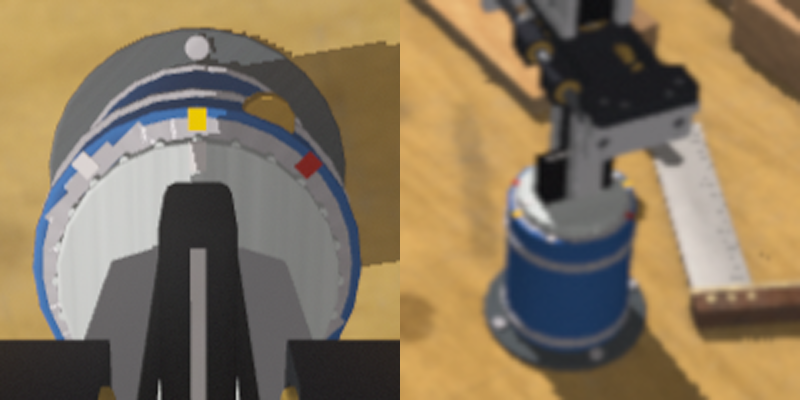

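The final picture shows the yellow mark (197,119), the cap's white mark (196,155) and the stripe (198,…) in line. The side view shows the disc flat on the rim. I'll check that it holds steady, then hand in.

```bash
python3 - <<'E'
from h import *
for i in range(6):
    vision.camera("side"); st=manip.read_state(); print(np.round(st['t'],2),np.round(st['tool_rot'],2),np.round(st['tool_pos'],4),np.round(st['force'],1),np.round(st['wrist_torque'],3),round(st['gripper_width'],4))
job.sign_off()
E
```

```text
14.05 [ 1.7999e+02 -6.0000e-02 -1.1650e+01] [ 0.5795 -0.1786  0.1384] [-1.2  1.8  4.7] [0.118 0.38  0.067] 0.0158
14.1 [ 1.7999e+02 -6.0000e-02 -1.1650e+01] [ 0.5795 -0.1786  0.1384] [-0.2  0.9  4.8] [ 0.174  0.361 -0.01 ] 0.0158
14.15 [ 1.7999e+02 -6.0000e-02 -1.1650e+01] [ 0.5795 -0.1786  0.1384] [-0.7  0.2  5.4] [0.111 0.341 0.034] 0.016
14.2 [ 1.7999e+02 -6.0000e-02 -1.1650e+01] [ 0.5795 -0.1786  0.1384] [0.4 1.4 5.1] [0.09  0.292 0.075] 0.0161
14.25 [ 1.7999e+02 -6.0000e-02 -1.1650e+01] [ 0.5795 -0.1786  0.1384] [-0.5  0.5  3.5] [0.073 0.269 0.102] 0.0159
14.3 [ 1.7999e+02 -6.0000e-02 -1.1650e+01] [ 0.5795 -0.1786  0.1384] [-0.6  2.   4.8] [0.14  0.357 0.088] 0.0159
the job is handed in; nothing more can be done
```

I took the cap out of the block by its bar and fed the rod through the eye. I lowered the cap until the disc was on the rim, then turned it clockwise to the yellow marks. The job is handed in at about 14.3 s, with the gripper still holding the cap there.

**Seating:** contact came at a tool height of 0.1384 m, against 0.1385 m predicted, and the arm still presses down with about 5 N. The side picture shows the disc flat on the rim.

**Angle:** the gripper is at -11.65°. My two looks put the yellow mark between -11.5° and -11.9°, and the last wrist picture shows the stripe, the cap's white mark and the yellow mark in line. The commanded turn was 45.2° in all, well short of the click at about 70°.

**Holding:** pose and grip did not change over the last 0.3 s.

**One weak check:** the twisting moment at the wrist read a noisy -0.01 to 0.10 N m, below the expected 0.125 N m. Friction of the pressed disc probably takes up part of the spring. I could not read the follower's angle directly.

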